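# Fit the director and lift the yagi antenna

### The job

The small yagi antenna lying in its bench stand still lacks its director. Take the shorter of the two rods from the wooden rack, slide it down through the empty hole in the boom until its collar sits on the boom and let go of it; then take the antenna by its boom, lift it up out of the stand and finish while holding it there in the air, level and still, with the boom at least 10 cm higher than it lay. Do not tip the antenna over on the way, and leave the longer rod, the screwdriver, the jar and the tape dispenser where they are.

Things in the scene. Friction and masses are not known exactly. Their poses are not given: they have to be found in the camera images.
- antenna: Yagi antenna with upright elements, 0.16 to 0.26 kg, loose in the stand. Boom: square aluminium bar 20 x 20 mm, 300 mm long. Origin: centre of the boom, 125 mm above the work surface in the stand; x along the boom to its front end, z up. Behind the origin two fixed upright 8 mm rods pass through the boom, each with a black collar (16 mm across, 12 mm high) on top of it.
- boom_grip (a point): Centre of the boom (the antenna's origin), where to grip it: between driven element and empty hole 120 mm of boom are bare, with free space at both sides and below. With the director fitted the antenna balances 13 to 18 mm behind this point (towards the reflector), near enough for a firm grip here to keep it level.
- reflector_top (a point): Top end of the reflector, the longer fixed rod: 168 mm long, at x = -125 mm of the antenna, reaching 84 mm above and below the boom's centre.
- driven_top (a point): Top end of the driven element, the fixed rod nearer the middle: 156 mm long, at x = -62.5 mm, reaching 78 mm above and below the boom's centre. Under the boom there hangs a black feed box 36 x 30 x 22 mm with a 14 mm connector on its +y side.
- boom_hole (a point): Centre of the mouth of the only empty hole, on the boom's top face: at x = +62.5 mm, z = +10 mm of the antenna's frame. The hole is 10 mm wide and goes straight down through the 20 mm boom, along the antenna's z axis. In the stand its mouth is 135 mm above the work surface.
- director: The shorter loose rod, the director: 8 mm aluminium rod 140 mm long, about 25 g, lower end bevelled to 5 mm, with a fixed black collar (16 mm across) at z = 80 to 92 mm; the 48 mm above the collar are there to grip. Origin: centre of its lower end; z up the rod. It stands in an outer hole of the rack, its lower end 6 mm above the work surface, leaning up to 3 degrees.
- director_collar (a point): Centre of the underside of the director's collar, 80 mm above the rod's lower end.
- spare: The longer loose rod, a spare reflector: same 8 mm rod and collar, but 168 mm long (collar at z = 94 to 106 mm). Origin: centre of its lower end. It stands in the other outer hole of the rack; it is to be left there.
- rack: Wooden block 160 x 55 x 50 mm, fixed, with three 10 mm holes 44 mm deep in a row along its x axis (x = -50, 0, +50 mm). The two rods stand in the outer ones in either order; the middle one is empty. Origin: centre of its underside; z up.
- stand: Plywood bench stand, fixed: base 260 x 100 x 18 mm, two uprights 12 mm thick and 70 mm wide at x = -94 and +94 mm, each with an open notch 22 mm wide and 12 mm deep in its top, notch floor 115 mm above the work surface. The boom lies in the notches along the stand's x axis and lifts straight up. Origin: centre of its underside.
- screwdriver: Screwdriver lying on the bench, about 200 mm long; origin near its middle, x along it. To be left alone.
- jar: Clear closed jar, 56 mm across, 60 mm high; origin at the centre of its underside. To be left alone.
- dispenser: Blue tape dispenser, 130 x 45 mm, 76 mm high; origin at the centre of its underside. To be left alone.
Not all that is in view belongs to the job. What is shaped like the director but blue is not meant.

How it is judged:
By the outcome, as a careful person would: the job done as asked, in the order asked, and still so for the second after the job is handed in, while the arm keeps its last pose, push and grip.
It also fails if it takes over 54 s, if anything falls off the work surface, if the arm or the gripper's body presses on something with over 40 N, if the wrist force passes 120 N, or if a joint passes its speed limit or range.

### The arm

A 6-joint arm with a two-finger parallel gripper is mounted at the origin on the work surface. World frame = base frame: x ahead of the robot, y to its left, z up, the work surface at z = 0. Lengths are in m, angles in rad, forces in N, time in s.
With the tool pointing down it reaches from about 0.3 to 0.825 m from the base axis. Payload 5.4 kg.
Tool frame: the origin (TCP) lies midway between the tips of the shut fingers; the grasp point (between the pads) lies 19 mm behind it; z points along the fingers, y is the line along which they close (so a half turn about z gives the same grasp; the last joint's range is limited). The gripper opens to 92 mm and grips with 3 to 60 N. Pads are 20 mm wide; open, the fingers measure 128 mm over their backs; the gripper's body (75 mm by 189 mm) begins 69 mm behind the grasp point.
Start: joints at [0.891, 0.158, 1.597, -0, 1.386, -0.21], TCP at [0.26, 0.513, 0.181] pointing down, gripper open.
Joint ranges: [-2.91, 2.91], [-0.94, 2.29], [0.18, 2.7], [-1.29, 4.43], [0.17, 2.64], [-3, 3]. Speed limits (rad/s): [2.57, 2.57, 3.14, 3.14, 3.14, 3.14].

### API

Orientations are given as a 3x3 rotation matrix whose columns are the frame's x, y, z axes.
In Python, from workcell import ctrl gives the robot as it stands.
- The arm moves only by the tool play_rows, never from a script. Its argument "commands" is a list of rows, each a list of 5 numbers: the shift along the tool's x, y, z in mm, then the turn about the tool's z in rad, then the opening, from 0 (shut) to 1 (fully open). In form: [[tx, ty, tz, turn, jaw], ...]. A call has 1 to 10 rows; each row is the pose to reach, as a shift and turn from the pose commanded when the call began, along the tool's axes at that moment; what a row does not reach only later rows make up. A row lasts 1/8 s, in which the tool goes at most 62.5 mm and 10.7 degrees, less where a joint would pass 70% of its speed; a pose out of reach is approached as far as the arm can. A call with a gripper value outside its range is refused whole. The fingers move at their own pace and stop on an object; "grip_force" is the grip in N (left out, the last holds). Time passes only in rows, so rows that repeat a pose let the fingers close. It gives the time, the measured TCP pose, the force, the opening and the grip force at its end, in the units of the state.
- ctrl.observe(): the state, without advancing time (a new reading comes with each control period).
- ctrl.get_image(name): name is "scene" or "side" or "wrist"; returns a dict with "color" (400x640x3 uint8, red, green, blue), "mtx" (3x3 intrinsics, pixels), "dist_coeffs" ([k1, k2, p1, p2, k3] as OpenCV has them; the pictures are not rectified), "view" (4x4, takes a point from world to camera coordinates); the wrist camera has in their place "mount" (4x4, takes a point from camera to tool coordinates, whose origin is the TCP and whose axes are the flange's). Camera axes: x right, y down, z forward; pixel columns grow to the right and rows downward; lengths in m; the calibration is good to about 2 mm. A picture is of the moment at which its call begins: read the wrist's pose just before it. There is no depth.
- ctrl.finish_job(): hands the job in; it is judged then, once.
The state is a dict: "t": time; "qpos": joint angles; "joint_vel": joint speeds; "joint_efforts": joint torques, N m; "tool_pos": TCP position; "orientation": TCP orientation; "contact_force": force on the tool from outside, world axes, zero at the start; "moment": the same for the moment, N m; "gripper_width": opening from 0.0 (shut) to 1.0 (fully open); "gripper_force": force on a finger pad.
Only numpy, scipy, OpenCV 4.12 (cv2) and the standard library are available. Lean on these libraries where they do the work, as an engineer would, in place of code of your own. Each camera call takes 0.05 s, during which the arm holds its last target. There are 200 camera calls.

## Working session

There is one attempt and no reset: what is moved stays moved. The work goes in short steps, Python scripts to look and compute and a tool call to move; the robot and the scene stay as the last step left them, time stands still between calls to the robot, and variables do not carry over. Pictures are saved under pics/ and viewed, at most 10 in all, crops included, and the job is handed in when it is done.

Besides the shell and the picture viewer there is one more tool, called after "Request:" as name([rows], argument=value, ...), one row to a line, values as JSON. play_rows: Moves the arm, as the interface text tells. Its arguments: {"type":"object","properties":{"commands":{"type":"array","items":{"type":"array","items":{"type":"number"}}},"grip_force":{"type":"number"}},"required":["commands"]}

```bash
mkdir -p pics
cat > h.py <<'E'
import numpy as np, cv2, json
from workcell import ctrl
def grab(n,f):
    s=ctrl.observe(); d=ctrl.get_image(n); cv2.imwrite('pics/'+f+'.png',d['color'][:,:,::-1])
    if n=='wrist':
        T=np.eye(4);T[:3,:3]=s['orientation'];T[:3,3]=s['tool_pos']
        V=np.linalg.inv(T@np.array(d['mount']))
    else: V=np.array(d['view'])
    np.savez('pics/'+f+'.npz',V=V,K=np.array(d['mtx']),D=np.array(d['dist_coeffs'],float))
def load(f):
    z=np.load('pics/'+f+'.npz');return z['V'],z['K'],z['D']
def ray(f,p):
    V,K,D=load(f);u=cv2.undistortPoints(np.array([[p]],float),K,D)[0,0]
    R=V[:3,:3];o=-R.T@V[:3,3];d=R.T@np.array([u[0],u[1],1]);return o,d/np.linalg.norm(d)
def onz(f,p,z):
    o,d=ray(f,p);return o+d*(z-o[2])/d[2]
def tri(*obs):
    A=0;b=0
    for f,p in obs:
        o,d=ray(f,p);P=np.eye(3)-np.outer(d,d);A=A+P;b=b+P@o
    x=np.linalg.solve(A,b);return x,[float(np.linalg.norm((np.eye(3)-np.outer(d,d))@(x-o))) for o,d in (ray(f,p) for f,p in obs)]
def proj(f,X):
    V,K,D=load(f);return cv2.projectPoints(np.array(X,float).reshape(-1,1,3),cv2.Rodrigues(V[:3,:3])[0],V[:3,3],K,D)[0][:,0]
E
python3 - <<'E'
from h import *
np.set_printoptions(precision=3,suppress=True)
for n in['scene','side','wrist']: grab(n,n+'0');V,K,D=load(n+'0');print(n,-V[:3,:3].T@V[:3,3],V[2,:3],K[0,0],D)
s=ctrl.observe();print(s)
E
```

```text
scene [1.312 0.605 1.248] [-0.515 -0.386 -0.766] 485.904338367954 [-0.038  0.     0.     0.     0.   ]
side [ 0.158 -0.757  0.721] [ 0.395  0.748 -0.533] 400.1784932016526 [-0.078  0.     0.     0.     0.   ]
wrist [0.192 0.547 0.384] [ 0.24  -0.123 -0.963] 295.43076854836124 [0.017 0.    0.    0.    0.   ]
{'t': 0.15, 'qpos': array([ 0.891,  0.159,  1.598, -0.   ,  1.386, -0.21 ]), 'joint_vel': array([ 0.   , -0.   , -0.004,  0.001, -0.001, -0.001]), 'joint_efforts': array([  0.001, -38.592, -32.243,   0.07 ,   0.035,  -0.   ]), 'tool_pos': array([0.26 , 0.512, 0.18 ]), 'orientation': array([[-0.892,  0.453, -0.001],
       [ 0.453,  0.892, -0.001],
       [ 0.   , -0.001, -1.   ]]), 'contact_force': array([0.192, 0.458, 0.007]), 'moment': array([ 0.025, -0.018,  0.039]), 'gripper_force': 0.0, 'gripper_width': 1.0022349760399496}
```

View pics/scene0.png

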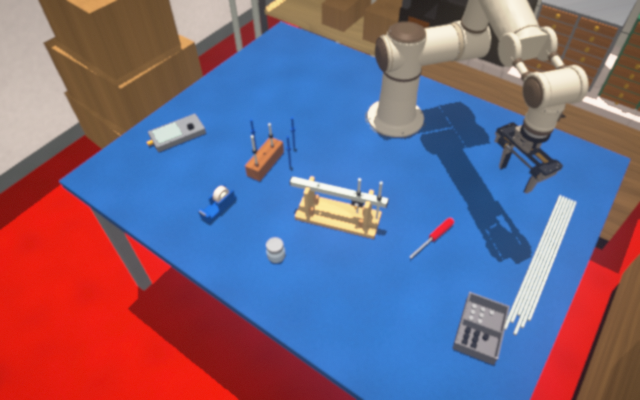

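View pics/side0.png

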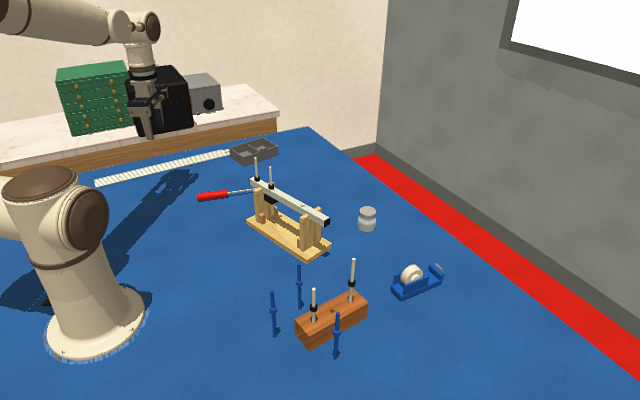

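The scene view shows the antenna and stand at about (340,200) and the rack at (265,158), with jar, dispenser and screwdriver clear of both. In the side view, two grey rods stand in the rack, with tops at (314,290) and (352,260). Blue look-alikes stand at (273,310), (298,285) and (337,330), outside the rack. The left rod at (314,290) looks shorter, so I'll enlarge it to check.

Run:
```python
from h import *
a=cv2.imread('pics/side0.png')[145:355,230:390];b=cv2.imread('pics/scene0.png')[110:245,235:395]
a=cv2.resize(a,None,fx=2.8,fy=2.8,interpolation=cv2.INTER_CUBIC);b=cv2.resize(b,None,fx=2.2,fy=2.2,interpolation=cv2.INTER_CUBIC)
c=np.zeros((590,800,3),np.uint8);c[:a.shape[0],:a.shape[1]]=a;c[:b.shape[0],448:448+b.shape[1]]=b;cv2.imwrite('pics/c1.png',c)
```

```text
(no output)
```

View pics/c1.png

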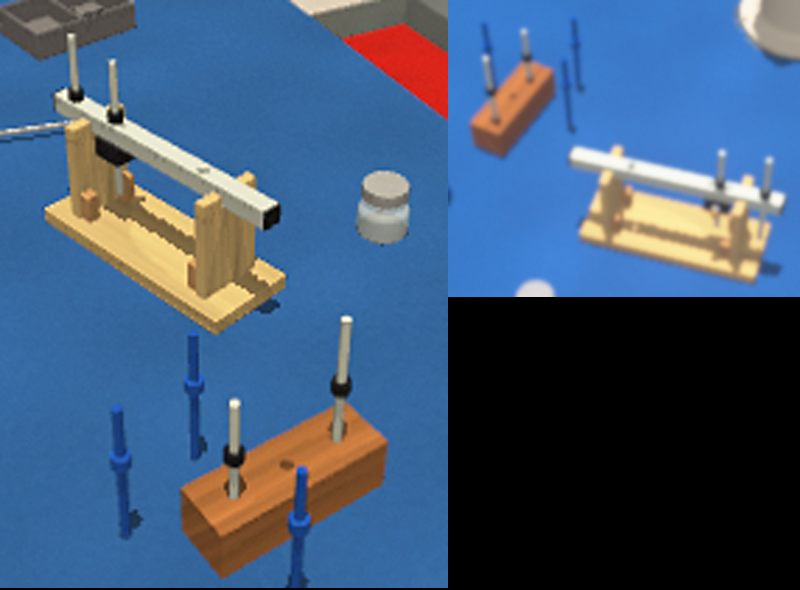

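The left grey rod, nearer the robot, has its top at side (313.6,288) and scene (270,124). It is shorter both above and below its collar, so it is the director. The right rod (353.6,258.6) is the spare, and the blue ones are decoys.

Run:
```python
from h import *
np.set_printoptions(precision=4,suppress=True)
S=lambda x,y:('side0',(x/2.8+230-.3,y/2.8+145-.3)); C=lambda x,y:('scene0',((x-448)/2.2+235-.3,y/2.2+110-.3))
for n,a,b in [('dtop',S(234,401),C(525,31)),('dcol',S(234,457),C(528,58)),('stop',S(346,318),C(488,56)),('scol',S(341,386),C(490,87)),('rtop',S(72,34),C(769,159)),('drtop',S(113,61),C(722,153)),('hole',S(204,170),C(632,165)),('rackhole',S(287,464),C(513,97)),
 ('decA',S(118,408),C(575,20)),('decB',S(194,335),C(565,62)),('decC',S(301,469),C(486,26))]:
    print(n,*tri(a,b))
print('hole z.135',onz(*S(204,170),.135),'rackhole',onz(*S(287,464),.05),onz(*S(233,493),.05),onz(*S(338,435),.05))
```

```text
dtop [ 0.4229 -0.2585  0.1477] [0.0009643860651333464, 0.0009643860651334544]
dcol [ 0.4229 -0.259   0.0909] [0.000979318607164091, 0.0009793186071642879]
stop [ 0.5198 -0.2467  0.1766] [0.002186561108817878, 0.0021865611088179543]
scol [ 0.5197 -0.2507  0.1111] [0.00038391789695914645, 0.0003839178969592528]
rtop [0.4839 0.2061 0.2119] [0.00043700432374907026, 0.00043700432374923636]
drtop [0.5038 0.1477 0.2041] [0.0003717147256356844, 0.00037171472563548045]
hole [0.5416 0.0281 0.1364] [0.0012890769343270904, 0.0012890769343270614]
rackhole [ 0.4735 -0.2523  0.0501] [0.0005699061907938015, 0.0005699061907936889]
decA [ 0.351  -0.2181  0.1379] [0.0011206530366198138, 0.0011206530366197134]
decB [ 0.4332 -0.1733  0.1369] [0.0008568769116440846, 0.0008568769116438461]
decC [ 0.4389 -0.325   0.1361] [0.0007844830602065552, 0.0007844830602064894]
hole z.135 [0.5433 0.0288 0.135 ] rackhole [ 0.474  -0.2526  0.05  ] [ 0.4238 -0.2584  0.05  ] [ 0.5249 -0.2454  0.05  ]
```

```bash
cat >> h.py <<'E'
def shift(X,yang=None):
    s=ctrl.observe();R=np.array(s['orientation']);d=R.T@(np.array(X)-s['tool_pos'])*1000
    t=0
    if yang is not None:
        y=np.array([np.cos(yang),np.sin(yang),0]);v=R.T@y;t=np.arctan2(-v[0],v[1])
        if t>np.pi/2:t-=np.pi
        if t<-np.pi/2:t+=np.pi
    print('shift',d.round(1),'turn',round(float(t),3),'at',np.array(s['tool_pos']).round(4),'t',s['t'],'q',np.array(s['qpos']).round(2),'w',s['gripper_width'],'F',np.array(s['contact_force']).round(1))
E
python3 -c "
from h import *
d=np.array([.5424,.0283])-np.array([.4839,.2061]);d2=np.array([.5424,.0283])-np.array([.5038,.1477]);print(np.linalg.norm(d),np.linalg.norm(d2),np.arctan2(d[1],d[0]),np.arctan2(d2[1],d2[0]))
a=np.arctan2(d[1],d[0])+np.pi/2
print(a);shift([.423,-.2585,.24],a)"
```

```text
0.18717662781447902 0.125484341652654 -1.2529315443595939 -1.2581181041291378
0.3178647824353027
shift [-494.3 -613.6  -59.1] turn 0.783 at [0.26   0.5123 0.1802] t 0.15 q [ 0.89  0.16  1.6  -0.    1.39 -0.21] w 1.0022349760399496 F [0.2 0.5 0. ]
```

Request:
play_rows([
  [0,0,-60,0,0.6],
  [-40,-50,-120,0,0.4],
  [-494,-614,-150,0.783,0.4],
  [-494,-614,-150,0.783,0.4],
  [-494,-614,-150,0.783,0.4],
  [-494,-614,-150,0.783,0.4],
  [-494,-614,-150,0.783,0.4],
  [-494,-614,-150,0.783,0.4],
  [-494,-614,-150,0.783,0.4],
  [-494,-614,-150,0.783,0.4],
])

```text
t: 1.4
tool_pos: [0.3725, -0.0222, 0.3155]
orientation: [[-0.312, 0.95, 0.001], [0.95, 0.312, -0.0], [-0.0, 0.001, -1.0]]
contact_force: [0.8, 0.4, -0.2]
gripper_width: 0.401
gripper_force: 0.0
```

```bash
python3 -c "
from h import *
shift([.423,-.2585,.18],.318)"
```

```text
shift [-240.2  -26.   135.6] turn -0.0 at [ 0.3725 -0.0222  0.3155] t 1.4 q [-0.39 -0.45  1.88  0.    1.71 -0.7 ] w 0.4008455290574548 F [ 0.8  0.4 -0.2]
```

Request:
play_rows([
  [-240,-26,60,0,0.4],
  [-240,-26,75,0,0.4],
  [-240,-26,75,0,0.4],
  [-240,-26,75,0,0.4],
  [-240,-26,75,0,0.4],
  [-240,-26,75,0,0.4],
  [-240,-26,75,0,0.4],
])

```text
t: 2.28
tool_pos: [0.4233, -0.2554, 0.2414]
orientation: [[-0.314, 0.949, 0.001], [0.949, 0.314, -0.001], [-0.001, 0.001, -1.0]]
contact_force: [0.5, 0.2, -0.0]
gripper_width: 0.399
gripper_force: 0.0
```

```bash
python3 -c "
from h import *
shift([.423,-.2585,.106],.318)
grab('wrist','w1')
a=cv2.imread('pics/w1.png')
print(proj('w1',[[.423,-.2585,.146],[.423,-.2585,.098],[.423,-.2585,.05]]))
"
```

```text
shift [ -2.7  -1.4 135.5] turn 0.001 at [ 0.4233 -0.2554  0.2414] t 2.275 q [-0.79 -0.09  1.73  0.    1.5  -1.11] w 0.3989417664547383 F [ 0.5  0.2 -0. ]
[[318.8623918  195.90140148]
 [318.88944526 185.6836847 ]
 [318.91025549 177.81651941]]
```

View pics/w1.png

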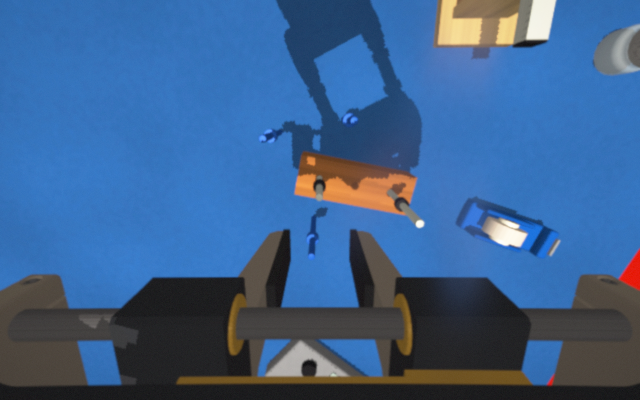

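The wrist view shows the director at (320,190), within a pixel or two of the predicted (319,190), and the spare at (410,215), clear of the fingers. I'll go down.

Request:
play_rows([
  [0,0,40,0,0.4],
  [0,0,80,0,0.4],
  [0,0,80,0,0.4],
  [0,0,80,0,0.4],
])

```text
t: 2.82
tool_pos: [0.4239, -0.2567, 0.1625]
orientation: [[-0.313, 0.95, 0.002], [0.95, 0.313, -0.002], [-0.003, 0.001, -1.0]]
contact_force: [0.8, 0.5, 0.8]
gripper_width: 0.395
gripper_force: 0.0
```

```bash
python3 -c "
from h import *
shift([.423,-.2585,.106],.318)"
```

```text
shift [-1.3 -1.5 56.5] turn 0.001 at [ 0.4239 -0.2567  0.1625] t 2.825 q [-0.79 -0.04  1.84  0.    1.34 -1.11] w 0.39472752141896134 F [0.8 0.5 0.8]
```

Request:
play_rows([
  [-1,-1,40,0,0.4],
  [-1,-1,56,0,0.4],
  [-1,-1,56,0,0.4],
  [-1,-1,56,0,0.2],
  [-1,-1,56,0,0.0],
  [-1,-1,56,0,0.0],
  [-1,-1,56,0,0.0],
  [-1,-1,56,0,0.0],
], grip_force=20)

```text
t: 3.82
tool_pos: [0.4226, -0.258, 0.105]
orientation: [[-0.313, 0.95, 0.001], [0.95, 0.313, -0.001], [-0.001, 0.0, -1.0]]
contact_force: [-0.3, 0.6, 4.1]
gripper_width: 0.069
gripper_force: 20.0
```

Request:
play_rows([
  [0,0,-20,0,0],
  [0,0,-60,0,0],
  [0,0,-120,0,0],
  [0,0,-160,0,0],
  [0,0,-160,0,0],
  [0,0,-160,0,0],
])

```text
t: 4.58
tool_pos: [0.4218, -0.2571, 0.2629]
orientation: [[-0.313, 0.95, -0.002], [0.95, 0.313, 0.002], [0.002, -0.001, -1.0]]
contact_force: [-0.3, 0.0, -0.0]
gripper_width: 0.07
gripper_force: 20.0
```

```bash
python3 -c "
from h import *
shift([.5424,.0283,.270],.318)"
```

```text
shift [233.4 203.8  -6.8] turn -0.0 at [ 0.4218 -0.2571  0.2629] t 4.575 q [-0.79 -0.1   1.7  -0.    1.54 -1.11] w 0.07021891366625473 F [-0.3  0.  -0. ]
```

Request:
play_rows([
  [40,35,-7,0,0],
  [90,78,-7,0,0],
  [140,122,-7,0,0],
  [190,166,-7,0,0],
  [220,192,-7,0,0],
  [233,204,-7,0,0],
  [233,204,-7,0,0],
  [233,204,-7,0,0],
  [233,204,-7,0,0],
])

```text
t: 5.7
tool_pos: [0.5429, 0.0261, 0.2713]
orientation: [[-0.311, 0.951, -0.0], [0.951, 0.311, -0.0], [-0.0, -0.0, -1.0]]
contact_force: [0.6, -0.5, -0.8]
gripper_width: 0.068
gripper_force: 20.0
```

Run:
```python
from h import *
shift([.5424,.0283,.270],.318)
p=np.array(ctrl.observe()['tool_pos'])
for n in['wrist','side','scene']: grab(n,n+'2')
H=[.5424,.0283,.135]
b=p+[0,0,-.1]
ims=[]
for n,k,w in[('wrist2',3,(130,95)),('side2',4.,(100,145)),('scene2',4.,(95,75))]:
    q=proj(n,[H,b]);print(n,q)
    c=q.mean(0).astype(int);x0=max(c[0]-w[0]//2,0);y0=max(c[1]-w[1]//2,0);print(x0,y0,k)
    ims.append(cv2.resize(cv2.imread(f'pics/{n}.png')[y0:y0+w[1],x0:x0+w[0]],None,fx=k,fy=k,interpolation=cv2.INTER_CUBIC))
c=np.zeros((600,800,3),np.uint8)
a,b_,d=ims
c[:a.shape[0],:a.shape[1]]=a;c[:b_.shape[0],400:400+b_.shape[1]]=b_;c[295:295+d.shape[0],:d.shape[1]]=d
cv2.imwrite('pics/c2.png',c)
```

```text
shift [2.2 0.2 1.3] turn -0.002 at [0.5429 0.0261 0.2713] t 5.7 q [-0.17  0.03  1.56 -0.    1.55 -0.49] w 0.06820429740474669 F [ 0.6 -0.5 -0.8]
wrist2 [[320.30470217 182.94776446]
 [320.2038537  192.29653631]]
255 140 3
side2 [[302.33554611 205.5936684 ]
 [302.76121288 194.26227658]]
252 127 4.0
scene2 [[317.84334957 185.35018301]
 [316.95580811 177.15629802]]
270 144 4.0
```

View pics/c2.png

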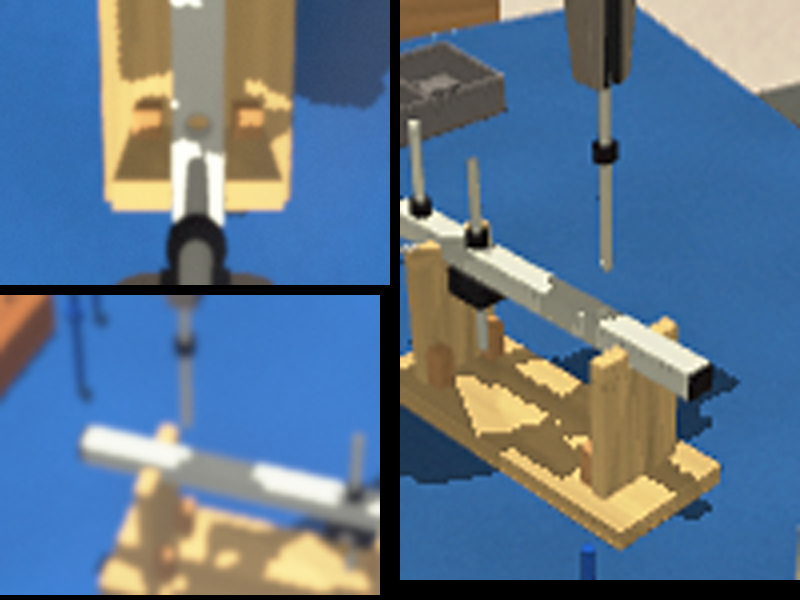

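The views show the rod hanging upright above the boom. Its tip is at side (303.4,193.4) and scene (317,176.5), and the hole is at wrist (320.7,180.5).

Run:
```python
from h import *
np.set_printoptions(precision=4,suppress=True)
t=('side2',(252+207/4-.4,127+267/4-.4)),('scene2',(270+188/4-.4,144+(427-295)/4-.4)),('wrist2',(255+198/3-.3,140+152/3-.3))
print('tip',*tri(*t[:2]));print('tip3',*tri(*t))
print('hole wrist',onz('wrist2',(255+198/3-.3,140+122/3-.3),.135))
X,_=tri(*t);print('tip wrist at z',onz(*t[2],X[2]),'side',onz(*t[0],X[2]))
print('collar side/scene',tri(('side2',(252+205/4-.4,127+152/4-.4)),('scene2',(270+184.5/4-.4,144+(345-295)/4-.4))))
shift([.5424,.0283,.270],.318)
```

```text
tip [0.544  0.0254 0.1742] [0.00023452528211529417, 0.00023452528211532128]
tip3 [0.5437 0.0268 0.1736] [0.001144486856184546, 0.0014447331109339325, 0.0022202123074314497]
hole wrist [0.5419 0.0314 0.135 ]
tip wrist at z [0.5426 0.0288 0.1736] side [0.5446 0.0261 0.1736]
collar side/scene (array([0.5426, 0.0235, 0.2589]), [4.4938142399094285e-06, 4.493814239855359e-06])
shift [ 1.8 -0.2  1.6] turn -0.001 at [0.5431 0.0267 0.2716] t 5.85 q [-0.17  0.03  1.56 -0.    1.55 -0.49] w 0.07013529362558639 F [ 0.4 -0.3  0.6]
```

Request:
play_rows([
  [1.5,-0.3,10,0,0],
  [3,-0.6,25,0,0],
  [3,-0.6,33,0,0],
  [3,-0.6,33,0,0],
  [3,-0.6,33,0,0],
  [3,-0.6,33,0,0],
])

```text
t: 6.6
tool_pos: [0.5421, 0.0301, 0.239]
orientation: [[-0.313, 0.95, 0.001], [0.95, 0.313, -0.0], [-0.001, 0.001, -1.0]]
contact_force: [0.7, -0.1, 0.1]
gripper_width: 0.074
gripper_force: 20.0
```

Run:
```python
from h import *
shift([.5424,.0283,.270],.318)
for n in['wrist','side','scene']: grab(n,n+'3')
ims=[]
for n,k,x0,y0,w in[('wrist3',6,290,150,(65,50)),('side3',6,272,170,(66,60)),('scene3',6,285,155,(65,48))]:
    ims.append(cv2.resize(cv2.imread(f'pics/{n}.png')[y0:y0+w[1],x0:x0+w[0]],None,fx=k,fy=k,interpolation=cv2.INTER_CUBIC))
c=np.zeros((600,800,3),np.uint8)
a,b_,d=ims
c[:a.shape[0],:a.shape[1]]=a;c[:b_.shape[0],400:400+b_.shape[1]]=b_;c[305:305+d.shape[0],:d.shape[1]]=d
cv2.imwrite('pics/c3.png',c)
```

```text
shift [ -1.9  -0.2 -31. ] turn 0.0 at [0.5421 0.0301 0.239 ] t 6.6 q [-0.17  0.04  1.61 -0.    1.49 -0.49] w 0.07412044970120986 F [ 0.7 -0.1  0.1]
```

View pics/c3.png

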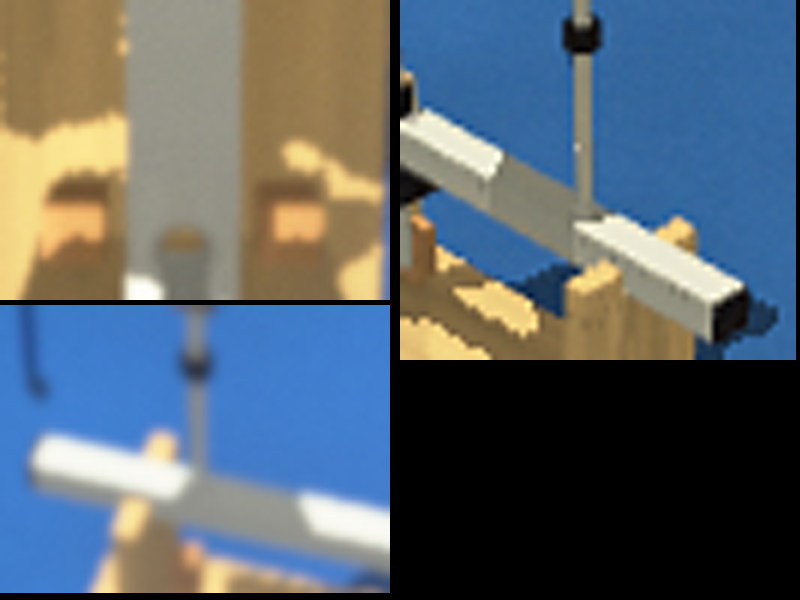

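The tip is directly over the hole: in the wrist crop, the hole and the rod are both centred at x≈183. I'll lower gently and watch the force.

Request:
play_rows([
  [0,0,6,0,0],
  [0,0,12,0,0],
  [0,0,16,0,0],
  [0,0,16,0,0],
])

```text
t: 7.25
tool_pos: [0.5413, 0.0302, 0.2218]
orientation: [[-0.313, 0.95, -0.001], [0.95, 0.313, 0.0], [0.001, -0.001, -1.0]]
contact_force: [0.1, 0.2, -0.1]
gripper_width: 0.069
gripper_force: 20.0
```

Request:
play_rows([
  [0,0,12,0,0],
  [0,0,25,0,0],
  [0,0,38,0,0],
  [0,0,50,0,0],
  [0,0,60,0,0],
  [0,0,60,0,0],
])

```text
t: 8.0
tool_pos: [0.5411, 0.0303, 0.1614]
orientation: [[-0.313, 0.95, -0.002], [0.95, 0.313, 0.0], [0.001, -0.002, -1.0]]
contact_force: [-0.3, 0.6, -0.3]
gripper_width: 0.069
gripper_force: 20.0
```

Run:
```python
from h import *
shift([.5424,.0283,.153],.318)
for n in['wrist','side','scene']: grab(n,n+'4')
ims=[]
for n,k,x0,y0,w in[('wrist4',4,270,130,(98,74)),('side4',5,262,160,(78,80)),('scene4',5,280,145,(78,58))]:
    ims.append(cv2.resize(cv2.imread(f'pics/{n}.png')[y0:y0+w[1],x0:x0+w[0]],None,fx=k,fy=k,interpolation=cv2.INTER_CUBIC))
c=np.zeros((600,800,3),np.uint8)
a,b_,d=ims
c[:a.shape[0],:a.shape[1]]=a;c[:b_.shape[0],400:400+b_.shape[1]]=b_;c[305:305+d.shape[0],:d.shape[1]]=d
cv2.imwrite('pics/c4.png',c)
```

```text
shift [-2.3  0.6  8.3] turn 0.0 at [0.5411 0.0303 0.1614] t 8.0 q [-0.17  0.09  1.71  0.    1.34 -0.49] w 0.06937915904440971 F [-0.3  0.6 -0.3]
```

View pics/c4.png

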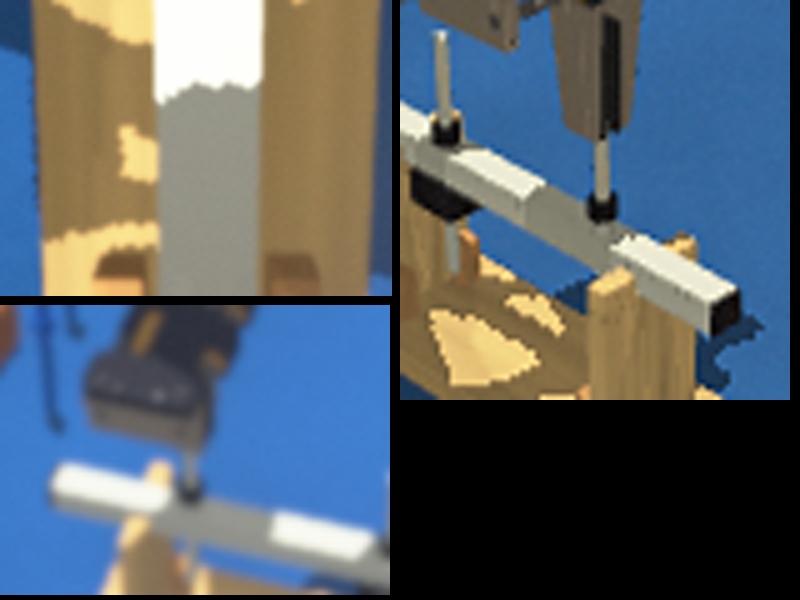

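The rod has gone through: the scene crop shows it emerging below the boom at (192,560), and the collar is just above the boom. I'll creep down until it touches.

Request:
play_rows([
  [0,0,3,0,0],
  [0,0,5,0,0],
  [0,0,6,0,0],
  [0,0,6,0,0],
])

```text
t: 8.65
tool_pos: [0.5416, 0.0302, 0.1563]
orientation: [[-0.313, 0.95, -0.0], [0.95, 0.313, 0.0], [0.0, -0.0, -1.0]]
contact_force: [0.1, -0.2, -0.5]
gripper_width: 0.07
gripper_force: 20.0
```

Request:
play_rows([
  [0,0,1,0,0],
  [0,0,2,0,0],
  [0,0,3,0,0],
  [0,0,3,0,0],
])

```text
t: 9.15
tool_pos: [0.5423, 0.0302, 0.1541]
orientation: [[-0.313, 0.95, 0.001], [0.95, 0.313, -0.0], [-0.001, 0.001, -1.0]]
contact_force: [-0.3, 0.3, 3.3]
gripper_width: 0.069
gripper_force: 20.0
```

Contact force is 3.3 N with the collar on the boom, so it is seated. I'll release and go up.

Request:
play_rows([
  [0,0,0,0,0.1],
  [0,0,0,0,0.3],
  [0,0,0,0,0.4],
  [0,0,-20,0,0.4],
  [0,0,-70,0,0.4],
  [0,0,-85,0,0.4],
  [0,0,-85,0,0.4],
  [0,0,-85,0,0.4],
])

```text
t: 10.15
tool_pos: [0.5406, 0.0303, 0.2363]
orientation: [[-0.313, 0.95, -0.003], [0.95, 0.313, 0.001], [0.002, -0.003, -1.0]]
contact_force: [0.3, 0.0, 0.2]
gripper_width: 0.401
gripper_force: 0.0
```

Run:
```python
from h import *
shift([.5418-.313*.0645,.0298+.95*.0645,.106],.318)
for n in['wrist','side','scene']: grab(n,n+'5')
ims=[]
for n,k,x0,y0,w in[('wrist5',2,220,100,(195,150)),('side5',5,242,150,(78,90)),('scene5',4,290,155,(98,70))]:
    ims.append(cv2.resize(cv2.imread(f'pics/{n}.png')[y0:y0+w[1],x0:x0+w[0]],None,fx=k,fy=k,interpolation=cv2.INTER_CUBIC))
c=np.zeros((600,800,3),np.uint8)
a,b_,d=ims
c[:a.shape[0],:a.shape[1]]=a;c[:b_.shape[0],400:400+b_.shape[1]]=b_;c[305:305+d.shape[0],:d.shape[1]]=d
cv2.imwrite('pics/c5.png',c)
```

```text
shift [ 63.5   1.3 130.4] turn -0.0 at [0.5406 0.0303 0.2363] t 10.15 q [-0.17  0.04  1.61 -0.    1.49 -0.49] w 0.4013189351188869 F [0.3 0.  0.2]
```

View pics/c5.png

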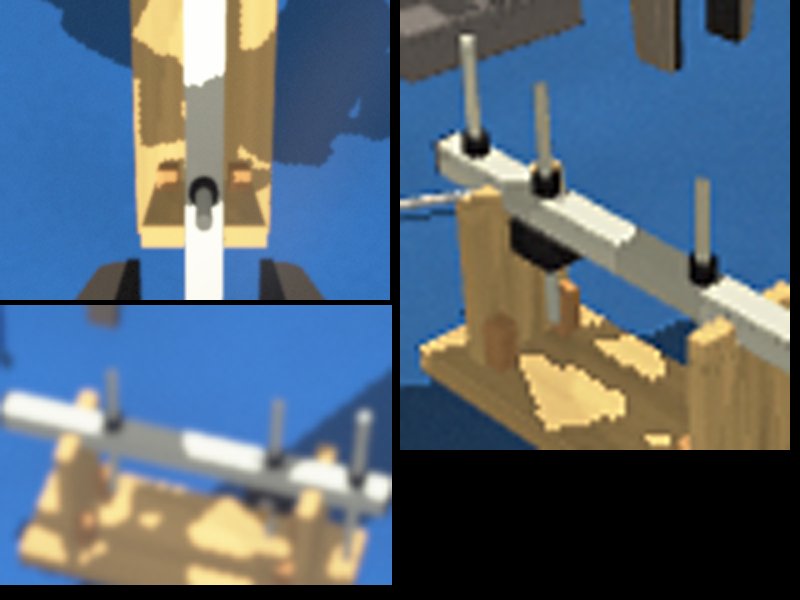

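The director is seated, with its collar on the boom at side crop (703,268), and it stands upright. Next I move over the boom's centre.

Request:
play_rows([
  [30,0.5,0,0,0.4],
  [64,0.5,0,0,0.4],
  [64,0.5,30,0,0.4],
  [64,0.5,70,0,0.4],
  [64,0.5,90,0,0.4],
  [64,0.5,90,0,0.4],
  [64,0.5,90,0,0.4],
])

```text
t: 11.18
tool_pos: [0.5227, 0.0911, 0.1492]
orientation: [[-0.313, 0.95, 0.001], [0.95, 0.313, -0.0], [-0.0, 0.001, -1.0]]
contact_force: [-0.2, -0.2, 0.7]
gripper_width: 0.399
gripper_force: 0.0
```

```bash
python3 -c "
from h import *
shift([.5418-.313*.0645,.0298+.95*.0645,.106],.318)"
```

```text
shift [ 0.3 -1.1 43.2] turn -0.0 at [0.5227 0.0911 0.1492] t 11.175 q [-0.06  0.07  1.76 -0.    1.31 -0.37] w 0.3994229563378087 F [-0.2 -0.2  0.7]
```

Request:
play_rows([
  [0,-1,20,0,0.4],
  [0,-1,38,0,0.4],
  [0,-1,43,0,0.4],
  [0,-1,43,0,0.4],
  [0,-1,43,0,0.25],
  [0,-1,43,0,0.2],
  [0,-1,43,0,0.15],
  [0,-1,43,0,0.1],
  [0,-1,43,0,0.0],
  [0,-1,43,0,0.0],
], grip_force=50)

```text
t: 12.42
tool_pos: [0.5212, 0.0908, 0.1054]
orientation: [[-0.313, 0.95, -0.0], [0.95, 0.313, 0.0], [0.0, 0.0, -1.0]]
contact_force: [-0.7, 0.3, 0.2]
gripper_width: 0.007
gripper_force: 0.0
```

The gripper reads shut with no force, which is unexpected. I'll look.

Run:
```python
from h import *
shift([.5424,.0283,.153],.318);s=ctrl.observe();print(s['gripper_force'],s['moment'])
for n in['wrist','side','scene']: grab(n,n+'6')
ims=[]
for n,k,x0,y0,w in[('wrist6',1.2,160,100,(320,245)),('side6',5,242,130,(78,110)),('scene6',4,290,140,(98,73))]:
    ims.append(cv2.resize(cv2.imread(f'pics/{n}.png')[y0:y0+w[1],x0:x0+w[0]],None,fx=k,fy=k,interpolation=cv2.INTER_CUBIC))
c=np.zeros((600,800,3),np.uint8)
a,b_,d=ims
c[:a.shape[0],:a.shape[1]]=a;c[:b_.shape[0],400:400+b_.shape[1]]=b_;c[305:305+d.shape[0],:d.shape[1]]=d
cv2.imwrite('pics/c6.png',c)
```

```text
shift [-66.    0.6 -47.6] turn -0.0 at [0.5212 0.0908 0.1054] t 12.425 q [-0.06  0.11  1.8   0.    1.23 -0.37] w 0.007035970203034286 F [-0.7  0.3  0.2]
0.0 [0.01543761 0.01579843 0.02490581]
```

View pics/c6.png

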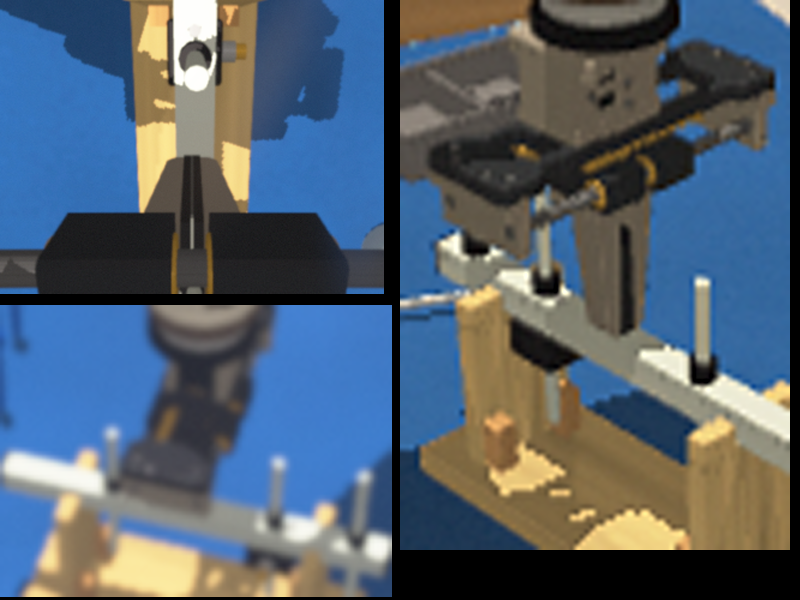

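Run:
```python
from h import *
np.set_printoptions(precision=4,suppress=True)
p=np.array(ctrl.observe()['tool_pos'])
for n in['side6','scene6','wrist6']: print(n,proj(n,[p,p+[0,0,.03],[.5224,.0898,.135]]))
a=tri(('side6',(242+620/5-48-32.4,130+330/5-.4)),('scene6',(290+185/4-.4,140+(510-305)/4-.4)))
sp=(242+(620-400)/5-.4,130+332/5-.4);print(sp);print(tri(('side6',sp),('scene6',(290+182/4-.4,140+(512-305)/4-.4))))
# antenna points now vs before
S=lambda x,y:('side6',(242+(x-400)/5-.4,130+y/5-.4));C=lambda x,y:('scene6',(290+x/4-.4,140+(y-305)/4-.4))
print('dirtop',tri(S(702,280),C(112,432)),'drcol',tri(S(546,281),C(275,520)))
S=lambda x,y:('side5',(242+(x-400)/5-.4,150+y/5-.4));C=lambda x,y:('scene5',(290+x/4-.4,155+(y-305)/4-.4))
print('before dirtop',tri(S(702,180),C(112,372)),'drcol',tri(S(546,181),C(275,460)))
```

```text
side6 [[285.5063 205.2578]
 [285.1607 196.1031]
 [285.718  196.2967]]
scene6 [[338.7052 196.2965]
 [338.8757 189.9328]
 [338.3683 190.1154]]
wrist6 [[320.5206 225.5043]
 [320.699  242.1065]
 [321.9646 243.8086]]
(285.6, 196.0)
(array([0.5263, 0.0865, 0.1346]), [0.005492643152569904, 0.005492643152570029])
dirtop (array([0.5417, 0.0279, 0.1967]), [0.00017363387222996623, 0.0001736338722300682]) drcol (array([0.5036, 0.1487, 0.142 ]), [0.00021411967794727533, 0.00021411967794705833])
before dirtop (array([0.5417, 0.0279, 0.1967]), [0.00017363387222996623, 0.0001736338722300682]) drcol (array([0.5036, 0.1487, 0.142 ]), [0.00021411967794727533, 0.00021411967794705833])
```

The side view shows the shut fingers ending at the boom's top edge (285.6,196), but the TCP projects lower, to (285.5,205). The pads therefore seem to have gone into the boom without contact. The antenna hasn't moved: the director top and driven collar triangulate to the same points as before. I'll open again and close slowly, watching the width.

Request:
play_rows([
  [0,0,0,0,0.4],
  [0,0,0,0,0.4],
  [0,0,0,0,0.4],
  [0,0,0,0,0.4],
], grip_force=15)

```text
t: 13.08
tool_pos: [0.5212, 0.0908, 0.1054]
orientation: [[-0.313, 0.95, -0.0], [0.95, 0.313, 0.0], [0.0, -0.0, -1.0]]
contact_force: [0.3, -1.7, 0.2]
gripper_width: 0.394
gripper_force: 0.0
```

Request:
play_rows([
  [0,0,0,0,0.35],
  [0,0,0,0,0.3],
  [0,0,0,0,0.26],
  [0,0,0,0,0.23],
  [0,0,0,0,0.2],
  [0,0,0,0,0.18],
], grip_force=15)

```text
t: 13.82
tool_pos: [0.5212, 0.0908, 0.1054]
orientation: [[-0.313, 0.95, -0.0], [0.95, 0.313, 0.0], [0.0, -0.0, -1.0]]
contact_force: [0.7, 0.1, -0.1]
gripper_width: 0.18
gripper_force: 0.0
```

No contact even below the boom's 20 mm width (0.217). I'll try a little further along the bare boom, towards the balance point.

Request:
play_rows([
  [0,0,0,0,0.4],
  [0,0,0,0,0.4],
  [10,0,0,0,0.4],
  [10,0,0,0,0.4],
  [10,0,0,0,0.26],
  [10,0,0,0,0.22],
  [10,0,0,0,0.18],
  [10,0,0,0,0.15],
  [10,0,0,0,0.15],
], grip_force=15)

```text
t: 14.95
tool_pos: [0.5181, 0.1003, 0.1054]
orientation: [[-0.313, 0.95, 0.0], [0.95, 0.313, -0.0], [-0.0, 0.0, -1.0]]
contact_force: [-0.8, -0.4, 0.3]
gripper_width: 0.153
gripper_force: 0.0
```

```bash
ls -la; python3 -c "
from h import *
shift([.5212,.0908,.106],.318)
print(ctrl.observe())"
```

```text
total 16
drwxr-xr-x  3 agent agent 4096 Nov 30 00:14 .
drwxr-xr-x 23 root  root  4096 Nov 30 00:14 ..
-rw-r--r--  1 agent agent 1599 Nov 30 00:16 h.py
drwxr-xr-x  2 agent agent 4096 Nov 30 00:20 pics
shift [-10.   -0.   -0.6] turn -0.0 at [0.5181 0.1003 0.1054] t 14.95 q [-0.04  0.11  1.81 -0.    1.23 -0.36] w 0.1529912413347245 F [-0.8 -0.4  0.3]
{'t': 14.95, 'qpos': array([-3.80195013e-02,  1.07751965e-01,  1.80763966e+00, -2.33976542e-05,
        1.22617007e+00, -3.55930013e-01]), 'joint_vel': array([ 0.00182983, -0.00020522, -0.00078811, -0.00113958,  0.00168115,
        0.00051568]), 'joint_efforts': array([-4.37028109e-03, -3.46656311e+01, -3.03561473e+01,  6.20682724e-02,
        4.05160803e-02, -7.11831763e-05]), 'tool_pos': array([0.51811201, 0.10027101, 0.10541496]), 'orientation': array([[-3.12589967e-01,  9.49888157e-01,  3.01016318e-05],
       [ 9.49888157e-01,  3.12589968e-01, -2.31828404e-05],
       [-3.14305737e-05,  2.13464603e-05, -9.99999999e-01]]), 'contact_force': array([-0.77153443, -0.41641852,  0.30999299]), 'moment': array([-0.1072786 ,  0.10089807, -0.04938361]), 'gripper_force': 0.0, 'gripper_width': 0.1529912413347245}
```

The fingers close freely because their real tips sit about 29 mm behind the reported TCP. The earlier pictures agree: with TCP at 0.161, about 38 mm of bare rod showed between collar and tips, where only about 9 mm should have been visible. The fingers therefore closed just above the boom. I'll open, shift back 5 mm, go about 29 mm lower, and close.

Request:
play_rows([
  [0,0,0,0,0.45],
  [0,0,-4,0,0.45],
  [-5,0,-4,0,0.45],
  [-5,0,5,0,0.45],
  [-5,0,15,0,0.45],
  [-5,0,22,0,0.45],
  [-5,0,28,0,0.45],
  [-5,0,28,0,0.45],
])

```text
t: 15.95
tool_pos: [0.5192, 0.0956, 0.0767]
orientation: [[-0.313, 0.95, -0.001], [0.95, 0.313, 0.0], [0.0, -0.001, -1.0]]
contact_force: [0.6, 0.8, -0.7]
gripper_width: 0.445
gripper_force: 0.0
```

Request:
play_rows([
  [0,0,0,0,0.3],
  [0,0,0,0,0.25],
  [0,0,0,0,0.2],
  [0,0,0,0,0.1],
  [0,0,0,0,0.0],
  [0,0,0,0,0.0],
], grip_force=15)

```text
t: 16.7
tool_pos: [0.5202, 0.0956, 0.0778]
orientation: [[-0.313, 0.95, 0.001], [0.95, 0.313, 0.0], [-0.0, 0.001, -1.0]]
contact_force: [1.2, 0.3, 2.7]
gripper_width: 0.217
gripper_force: 15.0
```

The width is 0.217, which is exactly 20 mm, so the boom is gripped. I'll firm up the grip and lift slowly.

Request:
play_rows([
  [0,0,0,0,0],
  [0,0,0,0,0],
  [0,0,-4,0,0],
  [0,0,-12,0,0],
  [0,0,-24,0,0],
  [0,0,-38,0,0],
  [0,0,-52,0,0],
  [0,0,-66,0,0],
  [0,0,-80,0,0],
], grip_force=55)

```text
t: 17.82
tool_pos: [0.5196, 0.0956, 0.1585]
orientation: [[-0.313, 0.95, 0.0], [0.95, 0.313, -0.0], [-0.0, 0.0, -1.0]]
contact_force: [-0.3, -0.3, -1.6]
gripper_width: 0.213
gripper_force: 55.0
```

Request:
play_rows([
  [0,0,-14,0,0],
  [0,0,-28,0,0],
  [0,0,-40,0,0],
  [0,0,-48,0,0],
  [0,0,-52,0,0],
  [0,0,-52,0,0],
  [0,0,-52,0,0],
  [0,0,-52,0,0],
  [0,0,-52,0,0],
])

```text
t: 18.95
tool_pos: [0.5195, 0.0956, 0.2091]
orientation: [[-0.313, 0.95, -0.0], [0.95, 0.313, 0.0], [0.0, -0.0, -1.0]]
contact_force: [-0.1, -0.6, -1.8]
gripper_width: 0.213
gripper_force: 55.0
```

Run:
```python
from h import *
shift([.5424,.0283,.153],.318)
ims=[]
for n in['side','scene']: grab(n,n+'7')
for n,k,x0,y0,w in[('side7',4,225,90,(100,145)),('scene7',4,280,100,(98,145))]:
    ims.append(cv2.resize(cv2.imread(f'pics/{n}.png')[y0:y0+w[1],x0:x0+w[0]],None,fx=k,fy=k,interpolation=cv2.INTER_CUBIC))
cv2.imwrite('pics/c7.png',np.hstack(ims))
```

```text
shift [-71.1   0.7  56.1] turn 0.0 at [0.5195 0.0956 0.2091] t 18.95 q [-0.05  0.02  1.69 -0.    1.43 -0.37] w 0.21322677267929738 F [-0.1 -0.6 -1.8]
```

View pics/c7.png

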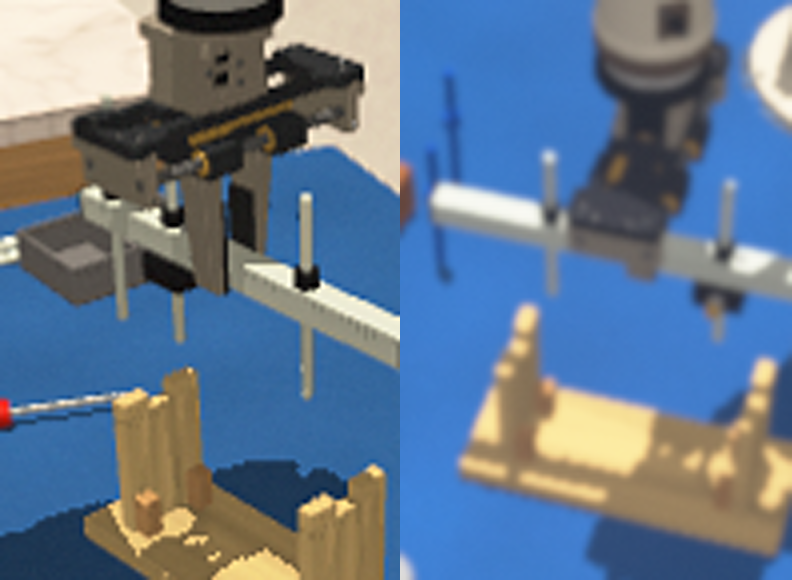

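The antenna is clear of the stand with the director in place: its collar is on the boom at side crop (307,278) and the rod shows below. I'll check that it is level numerically, then hand in.

Run:
```python
from h import *
S=lambda x,y:('side7',(225+x/4-.4,90+y/4-.4));C=lambda x,y:('scene7',(280+(x-400)/4-.4+2/4*0,100+y/4-.4))
a,_=tri(S(307,278),C(549,241));b,_=tri(S(174,213),C(723,250));c,_=tri(S(306,197),C(549,153))
print(a.round(4),b.round(4),c.round(4),_,np.degrees(np.arctan2(a[2]-b[2],np.linalg.norm((a-b)[:2]))))
```

```text
[0.5513 0.039  0.2633] [0.5027 0.1473 0.2747] [0.539  0.0256 0.3279] [0.000630779868312666, 0.0006307798683125844] -5.521781023193765
```

Run:
```python
from h import *
from scipy.optimize import least_squares
from scipy.spatial.transform import Rotation as Ro
np.set_printoptions(precision=4,suppress=True)
S=lambda x,y:(225+x/4-.4,90+y/4-.4);C=lambda x,y:(280+(x-400)/4-.4,100+y/4-.4)
M=[('side7',S(306,195),(.0625,0,.07)),('side7',S(307,278),(.0625,0,.016)),('side7',S(307,397),(.0625,0,-.07)),('side7',S(174,213),(-.0625,0,.016)),('side7',S(179,341),(-.0625,0,-.078)),('side7',S(122,318),(-.125,0,-.084)),
('scene7',C(549,151),(.0625,0,.07)),('scene7',C(552,293),(.0625,0,-.07)),('scene7',C(729,181),(-.0625,0,.078)),('scene7',C(718,339),(-.0625,0,-.078)),('scene7',C(723,248),(-.0625,0,.016)),('scene7',C(549,240),(.0625,0,.016))]
def r(p,full=0):
    R=Ro.from_euler('ZYX',p[3:]).as_matrix()
    return np.concatenate([proj(f,R@np.array(X)+p[:3])[0]-u for f,u,X in M])
s=least_squares(r,[.522,.09,.256,-1.253,0,0],loss='soft_l1',x_scale=[.01]*3+[.1]*3)
print(s.x,np.degrees(s.x[3:]));print(r(s.x).reshape(-1,2))
```

```text
[ 0.5204  0.0866  0.2579 -1.2463  0.0045  0.0031] [-71.4105   0.2563   0.1799]
[[-0.0271  0.2078]
 [-0.0749 -0.2818]
 [ 0.2322 -0.0686]
 [-0.3919  0.6369]
 [ 0.1707 -0.2632]
 [ 0.1077 -0.2558]
 [-0.0595  1.1622]
 [ 0.1791  0.3352]
 [-0.3237  0.4447]
 [-0.2104 -0.4578]
 [ 0.0751 -0.1503]
 [ 0.34   -7.0771]]
```

The fit of all the points puts the antenna level to 0.3°, with the boom centre at 0.258 m, about 13 cm above where it lay. One mispicked point was rejected as an outlier. I'm handing in.

```bash
python3 -c "
from workcell import ctrl
print(ctrl.finish_job())"
```

```text
the job is handed in; nothing more can be done
None
```

The director is seated in the boom, and I handed the job in at about 19 s of the 54 s limit with the antenna held level (within about 0.3° by camera fit) about 13 cm above where it lay; the first grip on the boom closed on air because the real fingertips sit about 29 mm behind the reported TCP, and I corrected for that without the antenna moving.

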